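# Locate a rail in the drilling jig by touch and clamp it

## Task

Get the loose timber rail in the drilling jig ready for drilling, by light pushes of the fingertips only: first push its front edge back until its long side lies flush along the fence, then push its free left end along the fence until the other end meets the end stop, then press the toggle clamp's handle fully down so that the rubber foot holds the rail. Do not grip or lift the rail, push each spot only lightly, and leave the other things on the bench where they are.

Things in the scene. Friction and masses are not known exactly. Their poses are not given: they have to be found in the camera images.
- jig: drilling jig fixed to the bench (bench top z = 0). Origin: centre of the bed, on its underside; x points from the front (robot side) to the back, y to the left along the fence, z up. Plywood bed 18 mm thick, x = -100 to 90 mm, y = -180 to 180 mm; the rail lies on it. Fence along the back, end stop and toggle clamp at the right
- fence_face (a point): point on the upright front face of the aluminium fence (jig x = 40, y = 30, z = 30 mm); the face looks to -x of the jig and runs from jig y = -65 to 180 mm, 28 mm high above the bed
- stop_face (a point): centre of the steel end stop's face (jig x = 10, y = -65, z = 25 mm); the face looks to +y of the jig, is 50 mm wide and 14 mm high above the bed
- bush_plate (a point): centre of the top of the steel plate with two brass drill bushes, 66 x 66 x 8 mm, on the fence (jig x = 32, y = 28, z = 54 mm). It reaches forward over the bed to jig x = -1 mm; the rail slides under it with 4 mm to spare. The bushes' tops are 59 mm above the bench
- rail: the loose timber rail on the jig's bed, 60 x 150 x 24 mm (x, y, z), 0.1 to 0.2 kg. Origin: centre of its underside; y along its length, +y to the free left end. It starts a few cm in front of the fence and left of the stop, a little askew, and slides at about 1 N. Fully home its origin is at jig x = 10, y = 10 mm. Pushes of 3 to 10 N are ample; 40 N would bruise it
- rail_center (a point): centre of the rail, half-way up (12 mm above the bed); axes as the rail's
- rail_front (a point): middle of the rail's front long side, half-way up (30 mm to -x of its centre): a good spot for the first push
- rail_end (a point): middle of the rail's free left end, half-way up (75 mm to +y of its centre): a good spot for the second push
- clamp_handle (a joint): angle of the toggle clamp's handle, rad: about 0.75 = open, 0 = fully down (clamped, a hard stop). It stays where it is left. Pressing the handle down swings the hold-down bar, which stands up to about 0.16 m above the bench when open, down to the left on to the rail's top. Takes up to about 10 N at the grip; more than 40 N would bend it
- clamp_pivot (a point): the handle's pivot (jig x = 12, y = -145, z = 54 mm), its axis along jig x. The handle reaches from it to the right (-y of the jig), rising at 0.12 rad plus the joint angle above level. A press straight down on the grip, 60 mm to the right of this point, closes the clamp
- clamp_grip (a point): middle of the handle's round rubber grip (18 mm thick, 80 mm long), on its axis, 77 mm from the handle's pivot; it moves with the handle
- clamp_foot: sprung rubber foot, 16 mm wide, under the end of the hold-down bar (origin: centre of its underside); with the clamp shut it presses on the rail's top about 23 mm from the end stop, with some 1 to 1.5 N
- rail_done: a second timber rail of the same size, already drilled (two dark holes on its top), lying on the bench left of the jig; not part of the work, leave alone
- pencil: flat carpenter's pencil, 28x149x8 mm, on the bench in front of the jig; leave alone
- wrench_13: combination wrench, 61x164x8 mm, on the bench in front of the jig; leave alone
- tape_measure: tape measure, 71x82x32 mm, on the bench behind the jig; leave alone
- driver_green: screwdriver, 50x153x26 mm, on the bench beside the right end of the jig; leave alone
Mind the look-alikes: they are no part of the job. What is shaped like the rail but purple or turquoise is not meant.

How it is judged:
On the way, in this order (a step that is already met when the one before it is completed fails the run):
1. the rail's long side lies flush along the fence (x of rail_center in the frame of jig above 0.0075 m and angle between the y axis of rail_center and the y axis of jig, either way round below 0.025 rad and z of rail_center in the frame of jig below 0.034 m), for 0.2 s.
2. still flush along the fence, the rail's end meets the end stop (all of step 1 and y of rail_center in the frame of jig below 0.0125 m), for 0.2 s.
3. the clamp's handle is down and its foot presses on the rail (value of joint clamp_handle below 0.1 rad and contact force between clamp_foot and rail above 0.5 N), for 0.2 s.
At the end, for the whole second after the job is handed in: The rail lies flat on the bed within 2.5 mm of the fence (and parallel to it within 0.025 rad) and within 2.5 mm of the end stop, at rest; the handle is down (below 0.10 rad) and the foot presses on the rail with more than 0.5 N (all of step 2 and all of step 3 and linear speed of rail below 0.01 m/s); the robot touches nothing.
It fails at once if the rail is lifted or tipped (z of rail_center in the frame of jig above 0.038 m or angle between rail's own z axis and vertical above 0.15 rad).
It fails at once if the rail is pushed harder than 40 N (contact force between the fingers and rail above 40 N).
It fails at once if the clamp or the jig is pushed harder than 40 N (contact force between the fingers and jig above 40 N).
It fails at once if another thing on the bench is moved by more than 25 mm (distance of any of rail_done, pencil, wrench_13, tape_measure, driver_green from where it was at the start of the episode above 0.025 m).
It also fails if it takes over 58 s, if anything falls off the work surface, if the arm or the gripper's body presses on something with over 40 N, if the wrist force passes 120 N, or if a joint passes its speed limit or range.

## Robot

A 7-joint arm with a two-finger parallel gripper is mounted at the origin on a cart in front of the work surface, level with it; the furniture and walls round the work are solid. World frame = base frame: x ahead of the robot, y to its left, z up, the work surface at z = 0. Lengths are in m, angles in rad, forces in N, time in s.
With the tool pointing down it reaches from about 0.425 to 0.875 m from the base axis. Payload 4.7 kg.
Tool frame: the origin (TCP) lies midway between the tips of the shut fingers; the grasp point (between the pads) lies 19 mm behind it (ctrl.grip_point_offset is the distance from the TCP to the grasp point, in m); z points along the fingers, y is the line along which they close (so a half turn about z gives the same grasp; the last joint's range is limited). The gripper opens to 87 mm and grips with 3 to 60 N. Pads are 19 mm wide; open, the fingers measure 117 mm over their backs; the gripper's body (75 mm by 190 mm) begins 51 mm behind the grasp point.
Start: joints at [1.283, 0.321, -0.07, 1.45, 0.023, 1.371, -0.057], TCP at [0.193, -0.621, 0.223] pointing down, gripper open.
Joint ranges: [-2.86, 2.86], [-0.3, 2.09], [-1.38, 1.24], [0.06, 2.45], [-1.56, 4.7], [0.09, 2.05], [-2.69, 2.69]. Speed limits (rad/s): [2.57, 2.57, 3.14, 3.14, 3.14, 3.14, 3.14].

## Interface

Orientations are given as [roll, pitch, yaw] about the fixed x, y, z axes, in that order (R = Rz(yaw) Ry(pitch) Rx(roll)).
In Python, from plant import ctrl, viewer, finish_job, models gives the robot as it stands. The module is installed in compiled form; this text tells all that it offers.
- The arm moves only by the tool drive_tool, never from a script. Its argument "commands" is text: rows parted by semicolons, each of 5 numbers parted by spaces: the opening, from -1 (shut) to 1 (fully open), then the shift along the tool's x, y, z in mm, then the turn about the tool's z in rad. A call has 1 to 20 rows; each row shifts and turns the commanded pose from where the row before left it, along the tool's axes as they then stand; what a row does not reach is not made up. A row lasts 1/8 s, in which the tool goes at most 62.5 mm and 10.7 degrees, less where a joint would pass 70% of its speed; a pose out of reach is approached as far as the arm can. A call with a gripper value outside its range is refused whole. The fingers move at their own pace and stop on an object; the grip force is fixed at half the most. Time passes only in rows, so rows that do not move let the fingers close. It gives the time, the measured TCP pose, the force, the opening and the grip force at its end, in the units of the state.
- ctrl.get_obs(): the state, without advancing time (a new reading comes with each control period).
- viewer.read_camera(name): name is "side" or "top" or "wrist"; returns the picture (400x640x3 uint8, red, green, blue); there is no depth.
- viewer.camera_info(name): a dict with "K" (3x3 intrinsics, pixels), "extrinsics" (4x4, takes a point from world to camera coordinates). Camera axes: x right, y down, z forward; pixel columns grow to the right and rows downward; lengths in m; the calibration is good to about 2 mm. The wrist camera is an equidistant fisheye: a pixel r from the principal point sees the ray r / f radians off the axis. A picture is of the moment at which its call begins: read the wrist's pose just before it. camera_info takes no time and is no camera call; for the wrist camera it gives the pose at the moment of the call.
- finish_job(): hands the job in; it is judged then, once.
Trained networks look in the newest picture that a camera, given by its name, has taken for a name from the list of things; names that differ only in an ending like _2 or _b are one class to them, and where a whole thing is asked for, a point or a joint stands for the part that bears it (a point fixed in the world has none). Each returns a list of dicts, best first, with "p" (0 to 1); they miss things now and then, are a little off and sometimes report something else, mostly with a low value. They report only what shows in the picture. A call takes as long as a camera call. They do not tell look-alikes from the thing itself.
- models.find_in(camera, name): "rect" ([centre column, centre row, width, height] in pixels, round what is visible of it).
The state is a dict: "time": time; "joints": joint angles; "dq": joint speeds; "joint_efforts": joint torques, N m; "tool_pos": TCP position; "ee_rot": TCP orientation; "force": force on the tool from outside, world axes, zero at the start; "wrist_torque": the same for the moment, N m; "grip_width": finger opening in m; "gripper_force": force on a finger pad.
Only numpy, scipy, OpenCV 4.12 (cv2) and the standard library are available. Lean on these libraries where they do the work, as an engineer would, in place of code of your own. Each camera call takes 0.05 s, during which the arm holds its last target. There are 200 camera calls.

## Working session

There is one attempt and no reset: what is moved stays moved. The work goes in short steps, Python scripts to look and compute and a tool call to move; the robot and the scene stay as the last step left them, time stands still between calls to the robot, and variables do not carry over. Pictures are saved under pics/ and viewed, at most 10 in all, crops included, and the job is handed in when it is done.

Besides the shell and the picture viewer there is one more tool, called as name(argument=value, ...) on one line, values as JSON. drive_tool: Moves the arm, as the interface text tells. Its arguments: {"type":"object","properties":{"commands":{"type":"string"}},"required":["commands"]}

```bash
mkdir -p pics; python3 - <<'E'
from plant import ctrl, viewer, models
import cv2,numpy as np
o=ctrl.get_obs();print({k:np.round(v,3).tolist() for k,v in o.items()})
for c in("top","side"):
    im=viewer.read_camera(c);cv2.imwrite(f"pics/{c}0.png",im[:,:,::-1])
    i=viewer.camera_info(c);print(c,np.round(i["K"],1).tolist(),np.round(i["extrinsics"],3).tolist())
    for n in("rail","jig","bush_plate","clamp_grip","clamp_pivot","rail_done"):
        print(n,[(np.round(d["rect"]).tolist(),round(d["p"],2)) for d in models.find_in(c,n)[:3]])
E
```

```text
{'time': 0.0, 'joints': [1.283, 0.322, -0.07, 1.452, 0.023, 1.371, -0.057], 'dq': [0.0, -0.0, -0.0, 0.0, -0.0, 0.001, -0.0], 'joint_efforts': [0.0, -49.13, -0.404, -31.254, -0.064, 0.044, 0.0], 'tool_pos': [0.193, -0.62, 0.221], 'ee_rot': [-3.14, 0.0, 0.302], 'force': [0.785, -0.172, -1.121], 'wrist_torque': [0.024, 0.028, 0.047], 'gripper_force': 0.0, 'grip_width': 0.087}
top [[414.0, 0.0, 318.4], [0.0, 414.0, 198.2], [0.0, 0.0, 1.0]] [[-0.006, -1.0, 0.002, 0.003], [-0.979, 0.006, -0.202, 0.564], [0.202, -0.003, -0.979, 1.097], [0.0, 0.0, 0.0, 1.0]]
rail [([304.0, 194.0, 56.0, 32.0], 0.75), ([179.0, 235.0, 58.0, 25.0], 0.73), ([465.0, 223.0, 55.0, 22.0], 0.63)]
jig [([332.0, 188.0, 149.0, 88.0], 0.66)]
bush_plate [([334.0, 189.0, 152.0, 89.0], 0.68), ([373.0, 235.0, 58.0, 18.0], 0.38), ([410.0, 204.0, 25.0, 49.0], 0.27)]
clamp_grip [([388.0, 164.0, 38.0, 21.0], 0.69)]
clamp_pivot [([334.0, 191.0, 146.0, 85.0], 0.93)]
rail_done [([239.0, 213.0, 26.0, 56.0], 0.96)]
side [[379.4, 0.0, 319.1], [0.0, 379.4, 197.7], [0.0, 0.0, 1.0]] [[-0.821, -0.571, 0.012, 0.449], [-0.385, 0.537, -0.751, 0.285], [0.423, -0.62, -0.661, 0.966], [0.0, 0.0, 0.0, 1.0]]
rail [([254.0, 329.0, 56.0, 66.0], 0.9), ([303.0, 218.0, 37.0, 42.0], 0.82), ([393.0, 162.0, 37.0, 28.0], 0.81)]
jig [([306.0, 198.0, 102.0, 121.0], 0.84)]
bush_plate [([306.0, 201.0, 101.0, 112.0], 0.94), ([302.0, 218.0, 34.0, 38.0], 0.68)]
clamp_grip [([329.0, 157.0, 14.0, 29.0], 0.59)]
clamp_pivot [([309.0, 201.0, 107.0, 119.0], 0.59)]
rail_done [([304.0, 200.0, 100.0, 119.0], 0.6)]
```

```bash
python3 - <<'E'
import cv2
a=cv2.imread("pics/top0.png");cv2.imwrite("pics/t1.png",cv2.resize(a[130:270,230:430],None,fx=4,fy=4,interpolation=cv2.INTER_CUBIC))
cv2.imwrite("pics/s1.png",cv2.resize(cv2.imread("pics/side0.png")[110:300,220:440],None,fx=3,fy=3,interpolation=cv2.INTER_CUBIC))
E
```

```text
(no output)
```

View pics/t1.png

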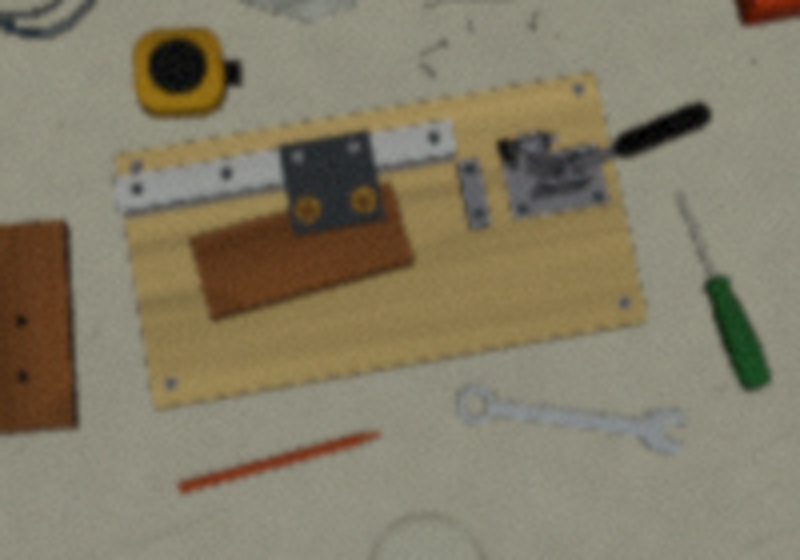

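View pics/s1.png

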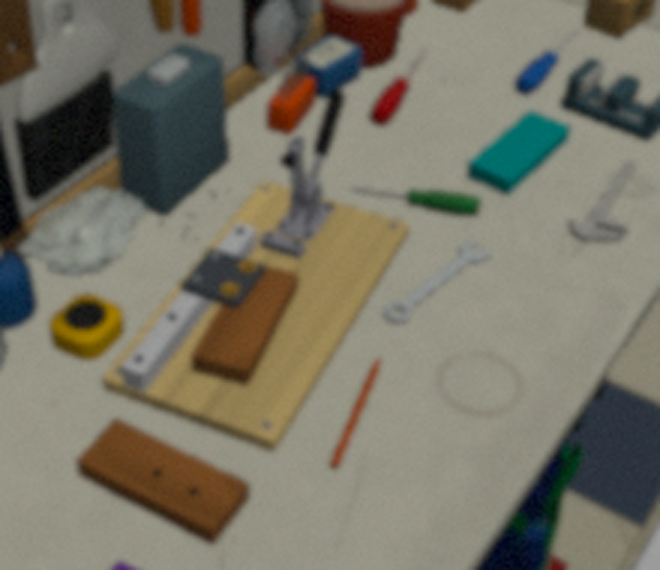

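View pics/top0.png

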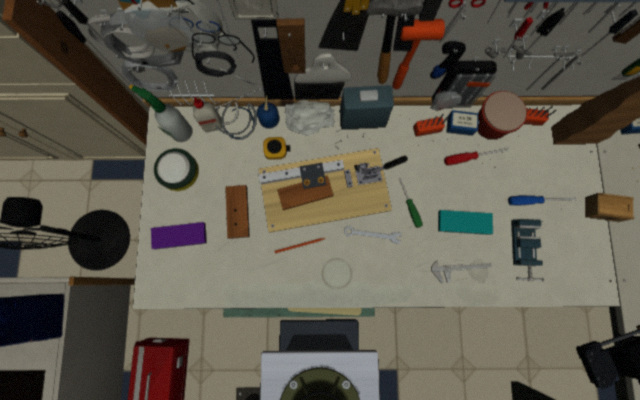

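```bash
cat > h.py <<'E'
import numpy as np
from plant import ctrl, viewer, models
def ray(c,uv,z):
    i=viewer.camera_info(c);K=np.array(i["K"]);E=np.array(i["extrinsics"]);R=E[:3,:3];p=-R.T@E[:3,3]
    d=R.T@np.linalg.inv(K)@[*uv,1];return p+d*(z-p[2])/d[2]
def proj(c,P):
    i=viewer.camera_info(c);K=np.array(i["K"]);E=np.array(i["extrinsics"]);q=E[:3,:3]@P+E[:3,3];q=K@q;return q[:2]/q[2]
E
python3 - <<'E'
from h import *
from scipy.optimize import least_squares as ls
print(ray("top",(318,198),2))
f=lambda u,z:ray("top",(u[0]/4+230-.4,u[1]/4+130-.4),z)[:2]
L=np.array([(90,180),(90,-180),(-100,-180),(-100,180)])/1e3
W=np.array([f(u,.018) for u in[(118,155),(595,73),(645,322),(155,408)]])
R=lambda a:np.array([[np.cos(a),-np.sin(a)],[np.sin(a),np.cos(a)]])
def fit(L,W):
    s=ls(lambda p:(L@R(p[2]).T+p[:2]-W).ravel(),[.5,0,0]);print(np.round(s.x,4),np.round(s.fun*1e3,1));return s.x
j=fit(L,W)
# extra with known fittings: bush plate corners, stop, fence ends
L2=np.array([(65,61),(65,-5),(-1,-5),(-1,61)])/1e3
fit(L2,np.array([f(u,.054) for u in[(281,148),(368,132),(383,222),(297,236)]]))
L3=np.array([(30,75),(-30,75),(-30,-75)])/1e3
r=fit(L3,np.array([f(u,.042) for u in[(190,240),(213,320),(413,265)]]))
print("rail in jig",R(j[2]).T@(r[:2]-j[:2]),r[2]-j[2])
for n,P in dict(grip=(12,-145-77*np.cos(.87)),piv=(12,-145)).items(): print(n,R(j[2])@(np.array(P)/1e3)+j[:2])
E
```

```text
[0.16318312 0.0043602  2.        ]
[ 0.6044 -0.0169  0.168 ] [ 0.6  2.5 -0.1 -0.7 -0.1 -3.2 -0.4  1.3]
[ 0.603  -0.0172  0.1677] [ 0.2  1.7 -0.2 -1.4  0.6 -2.4 -0.6  2.1]
[0.5833 0.0372 0.2655] [-0.1  0.4 -0.3  1.6  0.4 -2. ]
rail in jig [-0.01169106  0.05684771] 0.0975157222285487
grip [ 0.64875753 -0.20682944]
piv [ 0.64045406 -0.15787704]
```

drive_tool(commands="1 0 0 0 0.134; 1 28 -39 0 0; 1 28 -39 0 0; 1 28 -39 0 0; 1 28 -39 0 0; 1 28 -39 0 0; 1 28 -39 0 0; 1 28 -39 0 0; 1 28 -39 0 0; 1 28 -39 0 0; 1 28 -39 0 0; 1 28 -39 0 0; 1 28 -39 0 0; 1 28 -39 0 0; 1 28 -39 0 0; 1 28 -39 0 0; 1 0 0 0 0; 1 0 0 0 0")

```text
time: 2.95
tool_pos: [0.5094, 0.0257, 0.2224]
ee_rot: [3.141, 0.001, 0.168]
force: [0.3, -0.7, 0.1]
grip_width: 0.0866
gripper_force: 0.0
```

drive_tool(commands="1 0 0 30 0; 1 0 0 30 0; 1 0 0 30 0; 1 0 0 30 0; 1 0 0 30 0; 1 0 0 24 0; 1 0 0 18 0; 1 0 0 0 0; 1 0 0 0 0")

```text
time: 4.08
tool_pos: [0.5103, 0.0259, 0.0314]
ee_rot: [3.141, -0.001, 0.167]
force: [-0.6, 0.3, -0.3]
grip_width: 0.0871
gripper_force: 0.0
```

```bash
python3 - <<'E'
from h import *
import cv2
for c in("top","wrist"): cv2.imwrite(f"pics/{c}2.png",viewer.read_camera(c)[:,:,::-1])
t=cv2.imread("pics/top2.png")[130:270,230:430];w=cv2.imread("pics/wrist2.png")
cv2.imwrite("pics/c2.png",np.hstack([cv2.resize(t,(400,280)),cv2.resize(w,(400,280))]))
E
```

```text
(no output)
```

View pics/c2.png

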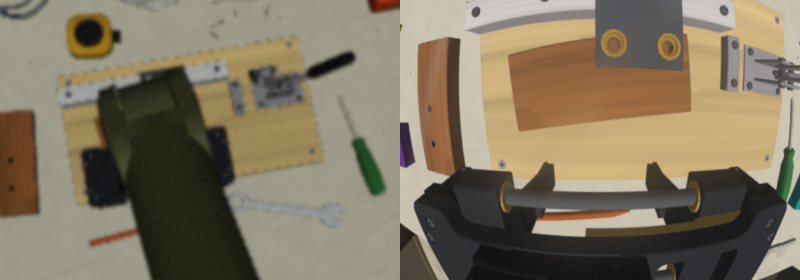

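drive_tool(commands="1 10 0 0 0; 1 10 0 0 0; 1 4 0 0 0; 1 4 0 0 0; 1 4 0 0 0; 1 3 0 0 0; 1 3 0 0 0; 1 3 0 0 0; 1 3 0 0 0; 1 2 0 0 0; 1 2 0 0 0; 1 0 0 0 0")

```text
time: 5.68
tool_pos: [0.5572, 0.0343, 0.0306]
ee_rot: [3.142, -0.0, 0.168]
force: [-0.1, 0.5, 0.3]
grip_width: 0.0866
gripper_force: 0.0
```

drive_tool(commands="1 1.5 0 0 0; 1 1.5 0 0 0; 1 1.5 0 0 0; 1 1.5 0 0 0; 1 0 0 0 0")

```text
time: 6.3
tool_pos: [0.5631, 0.0354, 0.0305]
ee_rot: [-3.142, -0.001, 0.168]
force: [-0.4, 0.2, 0.5]
grip_width: 0.0869
gripper_force: 0.0
```

drive_tool(commands="1 1 0 0 0; 1 1 0 0 0; 1 0 0 0 0")

```text
time: 6.68
tool_pos: [0.5649, 0.0357, 0.0305]
ee_rot: [-3.142, -0.0, 0.168]
force: [-0.3, 0.3, 0.0]
grip_width: 0.0871
gripper_force: 0.2
```

```bash
python3 - <<'E'
from h import *
import cv2
w=viewer.read_camera("wrist")[:,:,::-1]
print(np.round(ctrl.get_obs()["force"],1))
cv2.imwrite("pics/w3.png",cv2.resize(w[0:260,60:580],(780,390)))
E
```

```text
[-0.3  0.4  0.2]
```

View pics/w3.png

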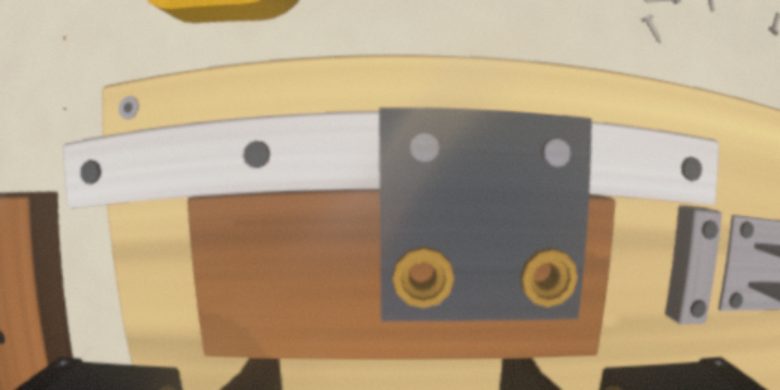

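drive_tool(commands="1 1 0 0 0; 1 1 0 0 0; 1 0 0 0 0")

```text
time: 7.1
tool_pos: [0.5652, 0.0356, 0.0302]
ee_rot: [3.141, 0.004, 0.168]
force: [-6.1, -1.9, 4.1]
grip_width: 0.0867
gripper_force: 2.8
```

drive_tool(commands="1 1 0 0 0; 1 0 0 0 0")

```text
time: 7.35
tool_pos: [0.5653, 0.0356, 0.0301]
ee_rot: [3.141, 0.006, 0.169]
force: [-7.6, -1.7, 5.2]
grip_width: 0.0871
gripper_force: 3.9
```

drive_tool(commands="1 -10 0 0 0; 1 -20 0 0 0; -1 0 0 -40 0; -1 0 0 -50 0; -1 0 -38 -20 0; -1 0 -38 0 0; -1 0 -38 0 0; -1 35 0 0 0; -1 36 0 0 0; -1 0 0 0 0; -1 0 0 0 0")

```text
time: 8.72
tool_pos: [0.5884, 0.1557, 0.1403]
ee_rot: [-3.141, 0.0, 0.168]
force: [0.4, -0.9, -0.9]
grip_width: 0.0055
gripper_force: 0.0
```

```bash
python3 - <<'E'
from h import *
import cv2
o=ctrl.get_obs();print(o["tool_pos"],o["grip_width"])
d=np.array(o["tool_pos"])[:2]-[.604,-.017];c,s=np.cos(.168),np.sin(.168);print(c*d[0]+s*d[1],-s*d[0]+c*d[1])
w=viewer.read_camera("wrist")[:,:,::-1]
cv2.imwrite("pics/w4.png",w)
E
```

```text
[0.58843718 0.15566413 0.14029014] 0.005495206391333709
0.01352760178316649 0.17283548895861606
```

View pics/w4.png

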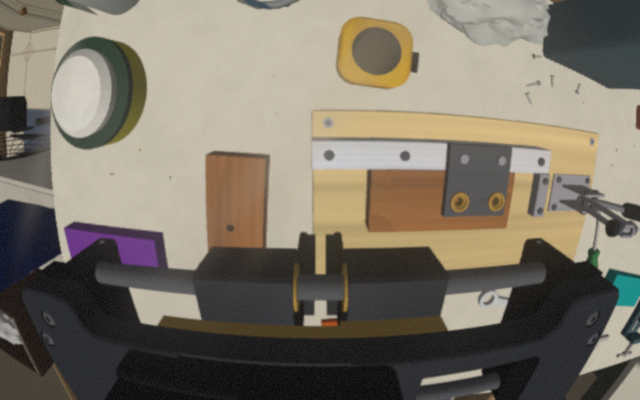

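drive_tool(commands="-1 -3.5 0 20 0; -1 0 0 30 0; -1 0 0 30 0; -1 0 0 20 0; -1 0 0 10 0; -1 0 0 0 0; -1 0 0 0 0")

```text
time: 9.65
tool_pos: [0.5865, 0.1552, 0.0315]
ee_rot: [-3.142, -0.002, 0.168]
force: [-0.6, -0.1, 0.1]
grip_width: 0.0003
gripper_force: 0.0
```

drive_tool(commands="-1 0 8 0 0; -1 0 6 0 0; -1 0 4 0 0; -1 0 3 0 0; -1 0 3 0 0; -1 0 3 0 0; -1 0 3 0 0; -1 0 3 0 0; -1 0 3 0 0; -1 0 3 0 0; -1 0 3 0 0; -1 0 3 0 0; -1 0 0 0 0")

```text
time: 11.28
tool_pos: [0.5933, 0.1099, 0.0305]
ee_rot: [3.141, 0.0, 0.167]
force: [0.1, -0.8, -0.3]
grip_width: 0.0003
gripper_force: 0.0
```

drive_tool(commands="-1 0 3 0 0; -1 0 3 0 0; -1 0 3 0 0; -1 0 3 0 0; -1 0 2 0 0; -1 0 2 0 0; -1 0 2 0 0; -1 0 0 0 0")

```text
time: 12.28
tool_pos: [0.5963, 0.0923, 0.0305]
ee_rot: [3.141, 0.0, 0.168]
force: [-0.1, -0.9, -0.3]
grip_width: 0.0003
gripper_force: 0.0
```

drive_tool(commands="-1 0 1.5 0 0; -1 0 1.5 0 0; -1 0 1.5 0 0; -1 0 0 0 0")

```text
time: 12.78
tool_pos: [0.597, 0.0879, 0.0305]
ee_rot: [3.141, 0.0, 0.168]
force: [-0.3, 0.4, -1.0]
grip_width: 0.0004
gripper_force: 0.0
```

drive_tool(commands="-1 0 1.5 0 0; -1 0 1.5 0 0; -1 0 0 0 0")

```text
time: 13.15
tool_pos: [0.5975, 0.0849, 0.0305]
ee_rot: [3.141, 0.0, 0.167]
force: [-0.2, -0.4, 0.1]
grip_width: 0.0005
gripper_force: 0.0
```

drive_tool(commands="-1 0 1 0 0; -1 0 1 0 0; -1 0 0 0 0")

```text
time: 13.52
tool_pos: [0.5978, 0.0831, 0.0305]
ee_rot: [3.141, 0.0, 0.168]
force: [-0.3, 0.4, -0.3]
grip_width: 0.0003
gripper_force: 0.1
```

```bash
python3 - <<'E'
from h import *
import cv2
o=ctrl.get_obs();print(o["tool_pos"],o["force"])
w=viewer.read_camera("wrist")[:,:,::-1]
cv2.imwrite("pics/w5.png",cv2.resize(w[60:300,250:640],(780,480)))
E
```

```text
[0.59778625 0.08310188 0.0304847 ] [-0.28400501  0.41756108 -0.2718361 ]
```

View pics/w5.png

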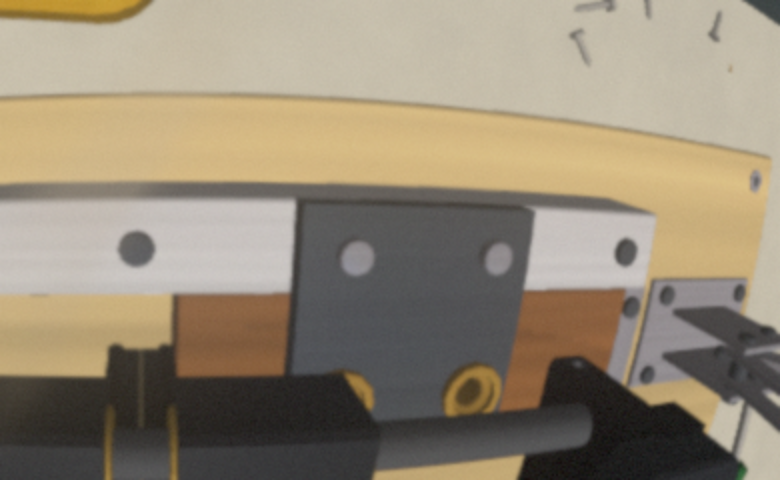

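drive_tool(commands="-1 0 1 0 0; -1 0 1 0 0; -1 0 0 0 0")

```text
time: 13.95
tool_pos: [0.5982, 0.0811, 0.0305]
ee_rot: [3.141, 0.0, 0.168]
force: [-0.7, 0.9, 0.1]
grip_width: 0.0007
gripper_force: 0.1
```

drive_tool(commands="-1 0 1 0 0; -1 0 0 0 0")

```text
time: 14.2
tool_pos: [0.5983, 0.0802, 0.0305]
ee_rot: [3.141, 0.0, 0.168]
force: [0.4, 0.5, -0.6]
grip_width: 0.0004
gripper_force: 0.1
```

drive_tool(commands="-1 0 1 0 0; -1 0 1 0 0; -1 0 0 0 0")

```text
time: 14.58
tool_pos: [0.5986, 0.0783, 0.0305]
ee_rot: [3.141, 0.0, 0.168]
force: [0.9, 1.0, -0.5]
grip_width: 0.0005
gripper_force: 0.2
```

drive_tool(commands="-1 0 1 0 0; -1 0 1 0 0; -1 0 0 0 0")

```text
time: 14.95
tool_pos: [0.5984, 0.0782, 0.0305]
ee_rot: [-3.14, 0.0, 0.169]
force: [-1.9, 4.7, -0.1]
grip_width: 0.0005
gripper_force: 2.6
```

drive_tool(commands="-1 0 -10 0 0; -1 0 0 -30 0; -1 0 0 -50 0; -1 0 0 -50 0; -1 0 0 -50 0; -1 0 0 -10 0; -1 0 40 0 0; -1 0 40 0 0; -1 0 0 0 0; -1 0 0 0 0")

```text
time: 16.2
tool_pos: [0.6102, 0.0076, 0.2197]
ee_rot: [-3.141, 0.001, 0.168]
force: [-0.1, 0.2, 0.2]
grip_width: 0.0003
gripper_force: 0.0
```

```bash
python3 - <<'E'
from h import *
import cv2
o=ctrl.get_obs();p=np.array(o["tool_pos"]);print(p,o["force"])
d=p[:2]-[.604,-.017];c,s=np.cos(.168),np.sin(.168);print(c*d[0]+s*d[1],-s*d[0]+c*d[1])
w=viewer.read_camera("wrist")[:,:,::-1]
cv2.imwrite("pics/w6.png",cv2.resize(w[60:260,200:520],(800,500),interpolation=cv2.INTER_CUBIC))
E
```

```text
[0.61016847 0.00764467 0.21970703] [-0.08610296  0.21537886  0.15457041]
0.010202476418690255 0.023266267561021278
```

View pics/w6.png

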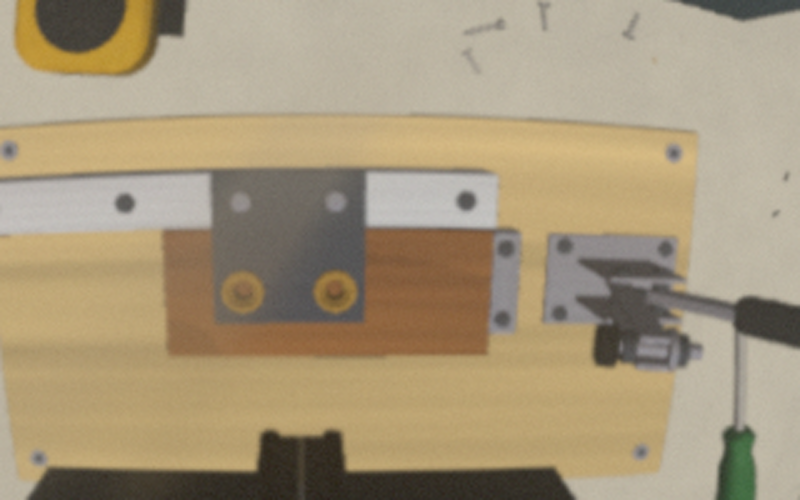

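drive_tool(commands="-1 2 45 0 0; -1 0 45 0 0; -1 0 45 0 0; -1 0 45 0 0; -1 0 45 0 0; -1 0 0 0 0; -1 0 0 20 0; -1 0 0 20 0; -1 0 0 10 0; -1 0 0 0 0")

```text
time: 17.5
tool_pos: [0.6494, -0.2133, 0.169]
ee_rot: [-3.141, 0.002, 0.169]
force: [0.6, 0.1, -0.2]
grip_width: 0.0007
gripper_force: 0.0
```

```bash
python3 - <<'E'
from h import *
import cv2
o=ctrl.get_obs();p=np.array(o["tool_pos"]);print(p,o["force"])
d=p[:2]-[.604,-.017];c,s=np.cos(.168),np.sin(.168);print(c*d[0]+s*d[1],-s*d[0]+c*d[1])
a=viewer.read_camera("side")[120:220,260:390,::-1];w=viewer.read_camera("wrist")[40:320,160:480,::-1]
cv2.imwrite("pics/w7.png",np.hstack([cv2.resize(a,(400,308)),cv2.resize(w,(400,308))]))
E
```

```text
[ 0.64942364 -0.21329688  0.16897843] [ 0.62284487  0.09956065 -0.19671682]
0.011961161854255373 -0.20112857465548295
```

View pics/w7.png

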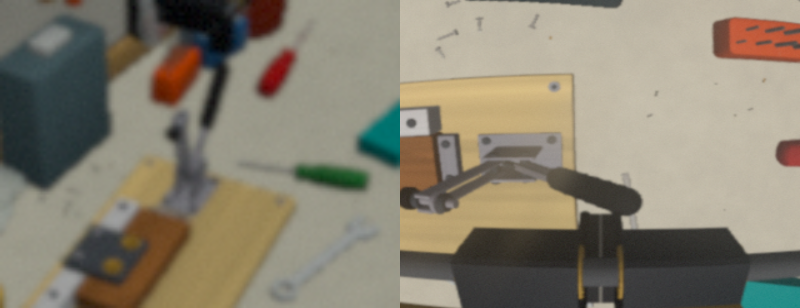

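drive_tool(commands="-1 0 0 5 0; -1 0 0 5 0; -1 0 0 4 0; -1 0 0 4 0; -1 0 0 4 0; -1 0 0 4 0; -1 0 0 4 0; -1 0 0 4 0; -1 0 0 0 0")

```text
time: 18.73
tool_pos: [0.6505, -0.2137, 0.1366]
ee_rot: [-3.141, -0.001, 0.168]
force: [1.0, 0.1, 1.9]
grip_width: 0.0005
gripper_force: 0.8
```

drive_tool(commands="-1 0 0 4 0; -1 0 0 4 0; -1 0 0 4 0; -1 0 0 4 0; -1 0 0 4 0; -1 0 0 4 0; -1 0 0 4 0; -1 0 0 0 0")

```text
time: 19.73
tool_pos: [0.65, -0.2141, 0.1079]
ee_rot: [-3.141, 0.0, 0.168]
force: [0.9, -0.1, 1.7]
grip_width: 0.0003
gripper_force: 0.5
```

drive_tool(commands="-1 0 0 4 0; -1 0 0 4 0; -1 0 0 4 0; -1 0 0 4 0; -1 0 0 4 0; -1 0 0 3 0; -1 0 0 3 0; -1 0 0 0 0")

```text
time: 20.72
tool_pos: [0.65, -0.214, 0.0821]
ee_rot: [-3.141, 0.0, 0.168]
force: [-0.1, -1.1, 2.6]
grip_width: 0.0004
gripper_force: 0.8
```

drive_tool(commands="-1 0 0 2 0; -1 0 0 2 0; -1 0 0 2 0; -1 0 0 0 0")

```text
time: 21.22
tool_pos: [0.6501, -0.214, 0.0763]
ee_rot: [-3.141, 0.0, 0.168]
force: [-0.4, -1.7, 3.0]
grip_width: 0.0003
gripper_force: 1.2
```

drive_tool(commands="-1 0 0 1.5 0; -1 0 0 1.5 0; -1 0 0 0 0")

```text
time: 21.6
tool_pos: [0.6502, -0.2142, 0.0734]
ee_rot: [3.141, 0.0, 0.168]
force: [0.1, -2.2, 2.8]
grip_width: 0.0008
gripper_force: 1.4
```

drive_tool(commands="-1 0 0 1 0; -1 0 0 1 0; -1 0 0 0 0")

```text
time: 21.98
tool_pos: [0.6503, -0.2146, 0.0718]
ee_rot: [3.141, -0.0, 0.168]
force: [-0.2, -3.3, 3.9]
grip_width: 0.0005
gripper_force: 2.3
```

drive_tool(commands="-1 0 0 1 0; -1 0 0 0 0")

```text
time: 22.22
tool_pos: [0.6504, -0.2148, 0.0711]
ee_rot: [3.14, -0.0, 0.167]
force: [-0.1, -2.3, 5.8]
grip_width: 0.0004
gripper_force: 2.8
```

drive_tool(commands="-1 0 0 1 0; -1 0 0 1 0; -1 0 0 0 0")

```text
time: 22.6
tool_pos: [0.6505, -0.215, 0.0702]
ee_rot: [3.14, -0.001, 0.167]
force: [-2.0, -3.2, 10.1]
grip_width: 0.0005
gripper_force: 5.1
```

drive_tool(commands="-1 0 0 1 0; -1 0 0 0 0; -1 0 0 0 0")

```text
time: 22.98
tool_pos: [0.6506, -0.215, 0.07]
ee_rot: [3.139, -0.001, 0.167]
force: [-3.7, -1.7, 13.9]
grip_width: 0.0006
gripper_force: 6.9
```

Hard stop reached (~14 N, stiff). Lift off and check.

drive_tool(commands="-1 0 0 -5 0; -1 0 0 -20 0; -1 0 0 -40 0; -1 0 0 -40 0; -1 0 0 -40 0; -1 0 0 0 0; -1 0 0 0 0")

```text
time: 23.85
tool_pos: [0.6498, -0.2135, 0.2121]
ee_rot: [-3.141, 0.001, 0.168]
force: [0.2, -0.6, -0.4]
grip_width: 0.0003
gripper_force: 0.0
```

```bash
python3 - <<'E'
from h import *
import cv2
print(ctrl.get_obs()["force"])
a=viewer.read_camera("side")[120:260,240:400,::-1];w=viewer.read_camera("wrist")[40:320,0:400,::-1]
cv2.imwrite("pics/w8.png",np.hstack([cv2.resize(a,(400,350)),cv2.resize(w,(400,350))]))
E
```

```text
[ 0.21147329 -0.62264664 -0.36576985]
```

View pics/w8.png

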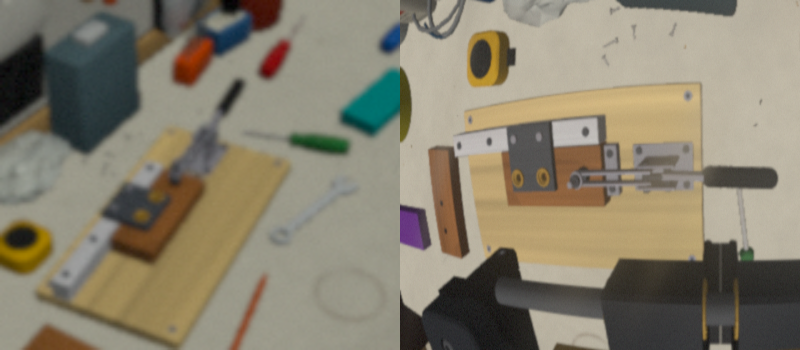

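The clamp handle is down with the foot on the rail (wrist crop about 575,180). The rail lies against the fence and the stop, and nothing else has moved.

```bash
python3 -c "
from plant import finish_job;print(finish_job())"
```

```text
the job is handed in; nothing more can be done
None
```

I pushed the rail flush to the fence and against the end stop, clamped it down and handed the job in at about 24 s; the last pictures show it in place, but the hand-in gave no verdict.

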